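Latch the caddy lid and draw the long brush out through its opening

ROBOT

A 6-joint arm with a two-finger parallel gripper is mounted at the origin on a cart in front of the work surface, level with it; the furniture and walls round the work are solid. World frame = base frame: x ahead of the robot, y to its left, z up, the work surface at z = 0. Lengths are in m, angles in rad, forces in N, time in s.
With the tool pointing down it reaches from about 0.35 to 0.975 m from the base axis. Payload 4.9 kg.
Tool frame: the origin (TCP) lies midway between the tips of the shut fingers; the grasp point (between the pads) lies ctrl.tcp_to_grasp behind it (ctrl.tcp_to_grasp is the distance from the TCP to the grasp point, in m); z points along the fingers, y is the direction in which the jaws open and shut (so a half turn about z gives the same grasp; the last joint's range is limited). The gripper opens to 85 mm and grips with 20 to 120 N. Pads are 22 mm wide; open, the fingers measure 114 mm over their backs; the gripper's body (76 mm by 85 mm) begins 54 mm behind the grasp point. The pads swing forward as they close: fully open they stand 13 mm farther back than shut.
Start: joints at [1.225, 0.053, 1.613, -0, 1.476, -0.119], TCP at [0.141, 0.609, 0.231] pointing down, gripper open.
Joint ranges: [-3.01, 3.01], [-1.01, 2.22], [0.06, 2.58], [-1.02, 4.17], [0.09, 2.62], [-3.14, 3.14]. Speed limits (rad/s): [2.57, 2.57, 3.14, 3.14, 3.14, 3.14].

INTERFACE

Orientations are given as a rotation vector (axis times angle).
In Python, from station import ctrl, get_image, calibration, finish_job, models gives the robot as it stands.
- The arm moves only by the shell command python3 -m creep 'ROWS' [FORCE]. ROWS is JSON, a list of rows, each a list of 7 numbers: the opening, from 0 (shut) to 1 (fully open), then the shift along the tool's x, y, z in m, then the turn, a rotation vector about the tool's x, y, z in degrees. A call has 1 to 20 rows; each row shifts and turns the commanded pose from where the row before left it, along the tool's axes as they then stand; what a row does not reach is not made up. A row lasts 1/10 s, in which the tool goes at most 50 mm and 8.59 degrees, less where a joint would pass 70% of its speed; a pose out of reach is approached as far as the arm can. A call with a gripper value outside its range is refused whole. The fingers move at their own pace and stop on an object; FORCE is the grip in N (left out, the last holds). Time passes only in rows, so rows that do not move let the fingers close. It gives the time, the measured TCP pose, the force and the opening at its end, in the units of the state.
- ctrl.get_obs(): the state, without advancing time (a new reading comes with each control period).
- get_image(name): name is "scene" or "top"; returns the picture (400x640x3 uint8, red, green, blue); there is no depth.
- calibration(name): a dict with "mtx" (3x3 intrinsics, pixels), "R" (3x3) and "t" (3): a world point X has camera coordinates R X + t. Camera axes: x right, y down, z forward; pixel columns grow to the right and rows downward; lengths in m; the calibration is good to about 2 mm. A picture is of the moment at which its call begins. calibration takes no time and is no camera call.
- finish_job(): hands the job in, once; it reports no verdict.
Trained networks look in the newest picture that a camera, given by its name, has taken for a name from the list of things; names that differ only in an ending like _2 or _b are one class to them, and where a whole thing is asked for, a point or a joint stands for the part that bears it (a point fixed in the world has none). Each returns a list of dicts, best first, with "conf" (0 to 1); they miss things now and then, are a little off and sometimes report something else, mostly with a low value. They report only what shows in the picture. A call takes as long as a camera call.
- models.search_frame(camera, name): "extent" ([left, top, right, bottom] in pixels, round what is visible of it).
The state is a dict: "t": time; "q": joint angles; "dq": joint speeds; "effort": joint torques, N m; "tool_pos": TCP position; "tool_rot": TCP orientation; "contact_force": force on the tool from outside, world axes, zero at the start; "wrist_torque": the same for the moment, N m; "opening": finger opening in m.
Only numpy, scipy, OpenCV 4.12 (cv2) and the standard library are available. Lean on these libraries where they do the work, as an engineer would, in place of code of your own. Each camera call takes 0.05 s, during which the arm holds its last target. There are 200 camera calls.

TASK

The long blue stain brush lies in the wooden caddy under a lid with an opening much shorter than the brush. First turn the red-winged turnbutton fully across the front edge of the lid, so that the lid cannot come up; then take the brush by its handle through the opening, tilt it and draw it out lengthwise without shifting the lid. Finish while still holding the brush still in the air, all of it at least 5 cm above the lid, with the turnbutton still across the lid; do not disturb the other things on the worktop.

Things in the scene. Friction and masses are not known exactly. Their poses are not given: they have to be found in the camera images.
- caddy: Fixed pale plywood box, 170 mm (its x) by 300 mm (its y), stands on the worktop; origin at the centre of its underside, z up. Its -x side, with the turnbutton's post, faces the robot. Walls 8 mm; inside floor 6 mm above the worktop, inside length y -142 to +142 mm, inside width x -77 to +77 mm.
- caddy_top (a point): Centre of the caddy at the height of the lid's upper face, 88 mm above the worktop. Inside, a rib across the box at caddy y +88 to +94 mm, top 58 mm above the worktop, carries the handle of the brush; the head lies on the inside floor towards -y. A fixed lip over the lid's back edge (its +x side) reaches 96 mm above the worktop.
- lid: Loose white lid, a flat plate 158 mm (x) by 290 mm (y) by 8 mm, 0.35 kg, lying in a rebate on the caddy, its axes along the caddy's; origin at the centre of its underside, 80 mm above the worktop. Its back edge sits under the fixed lip; its front edge is free until the turnbutton is across it.
- lid_opening (a point): Centre of the lid's only opening, at the lid's upper face. The opening is 120 mm wide (caddy x) and 103 mm long (caddy y), so its edges lie 51.5 mm before and behind this point along caddy y. The handle is taken through it.
- turnbutton (a joint): Turnbutton: brass bar 14 mm wide reaching 36 mm from its pivot, on a post at the middle of the caddy's front, 2 mm above the lid, with an upright red wing. Value in rad: 0 = bar along the front, pointing to caddy -y, lid free; grows anticlockwise seen from above; 1.57 = stop, bar pointing to caddy +x across the lid's front edge. It stays where it is left (friction 0.04 N m).
- turnbutton_grip (a point): Point on the turnbutton's upright pivot axis, 10 mm below the top of the red wing. The wing is centred on the pivot, 9 mm thick, 34 mm long along the bar, and stands 30 mm above the bar (97 to 127 mm above the worktop). This point's -y axis points along the bar.
- brush_grip (a point): Where to hold the brush: middle of the black rubber grip, on the handle's centre line, 45 mm from the handle's end. Handle 16 mm wide (its x), 14 mm thick (its z). The brush is 240 mm long along its y axis (+y to the handle's end), 0.07 kg. At the start this point is about 59 mm above the worktop, inside the opening, and the brush slopes upward to its handle end by 0.22 rad.
- brush_handle_end (a point): End face of the handle, on the centre line.
- brush_head_end (a point): Other end of the brush, 240 mm from the handle's end, at the end of the white-bristled head (56 mm long, 24 mm wide, 18 mm thick: 7 mm above the handle's centre line and 11 mm below).
- candle_jar: Bystander, to be left alone: clear glass jar with a pale green candle, 76 x 76 x 90 mm. Origin at the centre of its underside.
- wax_pot: Bystander, to be left alone: low round pot, white below and tan above, 62 mm across, 35 mm high. Origin at the centre of its underside.
- masking_tape: Bystander, to be left alone: roll of beige tape lying flat, 100 mm across, 25 mm high. Origin at the centre of its underside.
- laundry_marker: Bystander, to be left alone: white marker pen with a black cap, 135 mm long, 17 mm thick, lying flat. Origin at the centre of its underside.

How it is judged:
On the way, in this order (a step that is already met when the one before it is completed fails the run):
1. the turnbutton is turned across the lid (at least 1.25 rad) while the brush still lies in the caddy (value of joint turnbutton above 1.25 rad and height (world z) of brush_handle_end below 0.09 m), for 0.2 s.
2. the brush is threaded through the opening: handle end out above the lid, head still inside under it (value of joint turnbutton above 1.2 rad and height (world z) of brush_handle_end above 0.115 m and height (world z) of brush_head_end below 0.08 m), for 0.05 s.
At the end, for the whole second after the job is handed in: The turnbutton is at least 1.2 rad round, the lid within 10 mm of where it was, and the gripper holds the brush still (under 0.03 m/s), both its ends at least 50 mm above the lid's upper face (138 mm above the worktop), touching neither lid nor caddy (value of joint turnbutton above 1.2 rad and height (world z) of each of brush_head_end, brush_handle_end above 0.138 m and contact force between brush and the fingers above 1 N and contact force between brush and caddy below 0.1 N and contact force between brush and lid below 0.1 N and linear speed of brush below 0.03 m/s and distance of lid from where it was at the start of the episode below 0.01 m); the arm keeps its last pose, push and grip.
It fails at once if the lid is shifted or lifted by more than 15 mm (distance of lid from where it was at the start of the episode above 0.015 m).
It fails at once if the candle jar is moved by more than 30 mm (distance of candle_jar from where it was at the start of the episode above 0.03 m).
It fails at once if the wax pot is moved by more than 30 mm (distance of wax_pot from where it was at the start of the episode above 0.03 m).
It fails at once if the masking tape is moved by more than 30 mm (distance of masking_tape from where it was at the start of the episode above 0.03 m).
It fails at once if the laundry marker is moved by more than 30 mm (distance of laundry_marker from where it was at the start of the episode above 0.03 m).
It also fails if it takes over 51 s, if anything falls off the work surface, if the arm or the gripper's body presses on something with over 40 N, if the wrist force passes 120 N, or if a joint passes its speed limit or range.

## Working session

There is one attempt and no reset: what is moved stays moved. The work goes in short steps, Python scripts to look and compute and a shell command to move; the robot and the scene stay as the last step left them, time stands still between calls to the robot, and variables do not carry over. Pictures are saved under pics/ and viewed, about 8 in all and at most 12, crops included, and the job is handed in when it is done.

```bash
mkdir -p pics; cat > h.py <<'E'
import numpy as np,cv2
from station import ctrl,get_image,calibration,finish_job,models
def proj(c,X):
    k=calibration(c);p=k["mtx"]@(np.array(k["R"])@np.array(X)+np.array(k["t"]));return p[:2]/p[2]
def ray(c,u,v,z):
    k=calibration(c);R=np.array(k["R"]);t=np.array(k["t"]).ravel()
    d=R.T@np.linalg.inv(k["mtx"])@[u,v,1];o=-R.T@t
    return o+d*(z-o[2])/d[2]
E
python3 - <<'E'
from h import *
for c in("scene","top"):
    cv2.imwrite(f"pics/{c}0.png",get_image(c)[:,:,::-1])
    for n in("caddy","lid","turnbutton","brush_grip","candle_jar","wax_pot","masking_tape","laundry_marker"):
        print(c,n,[(np.round(d["extent"]).tolist(),round(d["conf"],2)) for d in models.search_frame(c,n)[:2]])
o=ctrl.get_obs();print(o["t"],o["tool_pos"],o["tool_rot"],ctrl.tcp_to_grasp)
E
```

```text
scene caddy [([277.0, 148.0, 390.0, 259.0], 0.76), ([425.0, 207.0, 475.0, 220.0], 0.27)]
scene lid [([274.0, 147.0, 393.0, 260.0], 0.73), ([278.0, 149.0, 390.0, 238.0], 0.59)]
scene turnbutton [([370.0, 185.0, 381.0, 200.0], 0.58)]
scene brush_grip [([319.0, 197.0, 341.0, 220.0], 0.69), ([278.0, 148.0, 390.0, 240.0], 0.55)]
scene candle_jar [([189.0, 243.0, 229.0, 282.0], 0.96)]
scene wax_pot [([292.0, 164.0, 309.0, 181.0], 0.62)]
scene masking_tape [([297.0, 315.0, 342.0, 363.0], 0.76), ([275.0, 148.0, 393.0, 256.0], 0.3)]
scene laundry_marker [([427.0, 204.0, 472.0, 221.0], 0.5), ([280.0, 147.0, 391.0, 238.0], 0.46)]
top caddy [([283.0, 153.0, 397.0, 240.0], 0.79), ([303.0, 199.0, 330.0, 214.0], 0.65)]
top lid [([285.0, 163.0, 396.0, 235.0], 0.81)]
top turnbutton [([351.0, 230.0, 368.0, 232.0], 0.68)]
top brush_grip [([302.0, 203.0, 333.0, 212.0], 0.54)]
top candle_jar [([190.0, 158.0, 223.0, 192.0], 0.9), ([352.0, 228.0, 369.0, 237.0], 0.71)]
top wax_pot [([330.0, 132.0, 354.0, 157.0], 0.75)]
top masking_tape [([211.0, 270.0, 248.0, 304.0], 0.96), ([288.0, 156.0, 398.0, 238.0], 0.71)]
top laundry_marker [([189.0, 160.0, 225.0, 194.0], 0.74), ([330.0, 134.0, 357.0, 157.0], 0.54)]
0.9 [0.14052272 0.60898377 0.23130715] [-3.55472707e-01 -3.12140330e+00  1.52948544e-05] 0.0187
```

View pics/scene0.png

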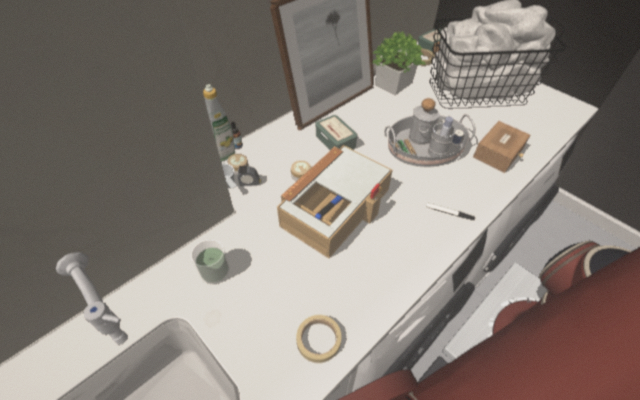

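View pics/top0.png

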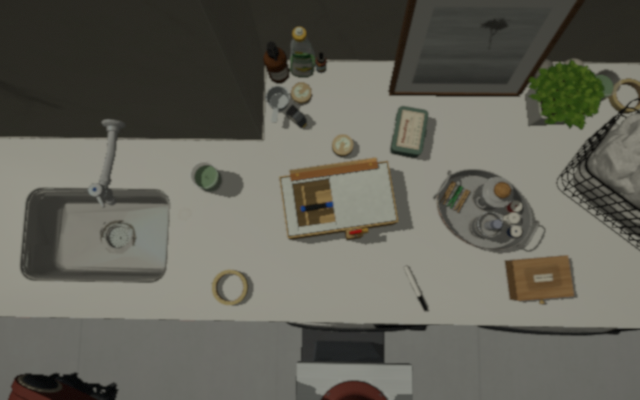

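The two views show the caddy near top-pixel (340,200), opening on its left half with blue/black handle, red wing at about (357,232). I'll enlarge it.

```bash
python3 - <<'E'
from h import *
a=cv2.imread("pics/top0.png")[150:245,275:405]; b=cv2.imread("pics/scene0.png")[140:265,270:400]
cv2.imwrite("pics/c1.png",cv2.resize(a,None,fx=6,fy=6,interpolation=cv2.INTER_CUBIC)*1)
for p in[(281,177),(377,159),(397,215),(287,238),(357,232),(304,209),(331,206)]:print(p,ray("top",*p,.088).round(3))
k=calibration("top");print(-(k["R"].T@k["t"]),k["mtx"][0,0])
E
```

```text
(281, 177) [0.654 0.207 0.088]
(377, 159) [ 0.707 -0.053  0.088]
(397, 215) [ 0.554 -0.107  0.088]
(287, 238) [0.488 0.187 0.088]
(357, 232) [0.507 0.    0.088]
(304, 209) [0.567 0.143 0.088]
(331, 206) [0.576 0.07  0.088]
[0.39519577 0.08993574 1.43049569] 503.0091711104618
```

View pics/c1.png

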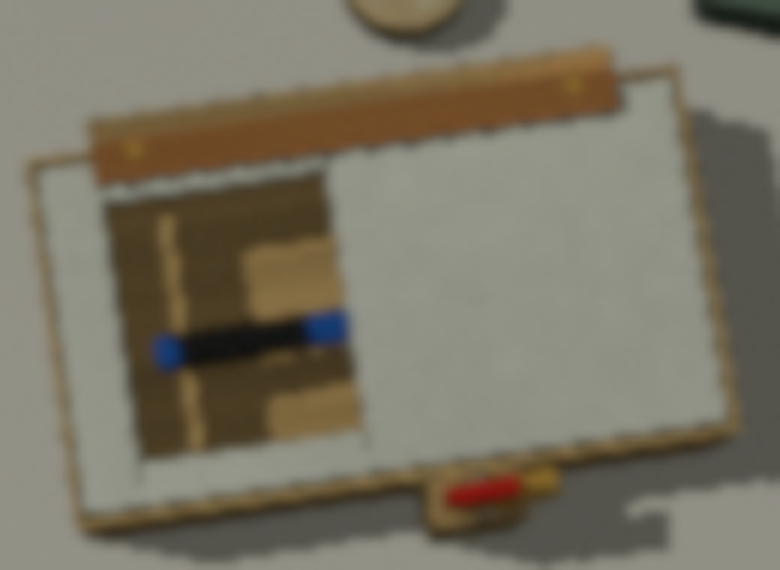

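```bash
cat >> h.py <<'E'
def cr(x,y,z):return ray("top",275+(x+.5)/6-.5,150+(y+.5)/6-.5,z)
E
python3 - <<'E'
from h import *
from scipy.optimize import least_squares
P=np.array([cr(*p,.088)[:2] for p in[(28,163),(678,68),(740,432),(82,530)]])
L=np.array([(.085,.15),(.085,-.15),(-.085,-.15),(-.085,.15)])
rot=lambda a:np.array([[np.cos(a),-np.sin(a)],[np.sin(a),np.cos(a)]])
s=least_squares(lambda q:(L@rot(q[2]).T+q[:2]-P).ravel(),[.6,.05,.2])
c,a=s.x[:2],s.x[2];print("caddy",c,a,np.degrees(a),s.fun.reshape(4,2).round(4).tolist())
def lc(n,x,y,z):
    w=cr(x,y,z);print(n,w.round(4),"caddy frame",((w[:2]-c)@rot(a)).round(4))
lc("wing top",485,488,.127);lc("w l",447,495,.125);lc("w r",522,484,.125);lc("bar tip",556,480,.097)
lc("hend",155,352,.07);lc("g",246,340,.066);lc("gl",185,348,.069);lc("gr",308,332,.06);lc("blue r",345,327,.055)
for n,p in dict(tl=(105,200),tr=(325,170),br=(365,432),bl=(142,458)).items():lc("open "+n,*p,.088)
o=ctrl.get_obs();from scipy.spatial.transform import Rotation as R
print(R.from_rotvec(o["tool_rot"]).as_matrix().round(3))
for n in [("candle",(190+223)/2,175),("tape",230,287),("wax",342,144)]:print(n[0],ray("top",n[1],n[2],.03).round(3))
E
```

```text
caddy [0.59546831 0.05115374] 0.16211386629120025 9.288440339033919 [[0.0005, 0.001], [0.0016, -0.0012], [-0.0008, -0.0016], [-0.0013, 0.0018]]
wing top [0.5066 0.0069 0.127 ] caddy frame [-0.0948 -0.0293]
w l [0.5035 0.0232 0.125 ] caddy frame [-0.0952 -0.0127]
w r [ 0.5088 -0.0092  0.125 ] caddy frame [-0.0953 -0.0456]
bar tip [ 0.5132 -0.0263  0.097 ] caddy frame [-0.0937 -0.0632]
hend [0.5714 0.1535 0.07  ] caddy frame [-0.0072  0.1049]
g [0.578  0.1123 0.066 ] caddy frame [-0.0074  0.0631]
gl [0.5735 0.1399 0.069 ] caddy frame [-0.0073  0.0911]
gr [0.5829 0.084  0.06  ] caddy frame [-0.0071  0.0345]
blue r [0.5861 0.067  0.055 ] caddy frame [-0.0067  0.0171]
open tl [0.638  0.1766 0.088 ] caddy frame [0.0623 0.1169]
open tr [0.653  0.0774 0.088 ] caddy frame [0.0611 0.0166]
open br [0.5343 0.0581 0.088 ] caddy frame [-0.0593  0.0167]
open bl [0.5212 0.1576 0.088 ] caddy frame [-0.0561  0.117 ]
[[-0.974  0.225 -0.   ]
 [ 0.225  0.974 -0.   ]
 [ 0.    -0.    -1.   ]]
candle [0.668 0.424 0.03 ]
tape [0.355 0.346 0.03 ]
wax [0.763 0.04  0.03 ]
```

```bash
cat >> h.py <<'E'
from scipy.spatial.transform import Rotation as Ro
def st():
    o=ctrl.get_obs();M=Ro.from_rotvec(o["tool_rot"]).as_matrix()
    print("t",round(o["t"],2),"pos",o["tool_pos"].round(4),"opn",round(o["opening"],4),"F",np.round(o["contact_force"],1),"q",np.round(o["q"],2));print(M.round(3).tolist());return o,M
def to(X,M,p):print("tool-axis delta",(M.T@(np.array(X)-p)).round(4))
E
python3 -m creep '[[0.6,0,0,0,0,0,8.46],[0.6,0,0,0,0,0,8.46],[0.6,0,0,0,0,0,8.46],[0.6,0,0,0,0,0,8.46],[0.6,0,0,0,0,0,8.46],[0.6,0,0,0,0,0,8.46],[0.6,0,0,0,0,0,8.46],[0.6,0,0,0,0,0,8.46],[0.6,0,0,0,0,0,0]]'
python3 -c "
from h import *
o,M=st();to([.5066,.007,.20],M,o['tool_pos'])"
```

```text
t: 1.8
tool_pos: [0.1405, 0.609, 0.2313]
tool_rot: [-2.033, -2.395, 0.0]
contact_force: [0.1, -0.2, 0.9]
opening: 0.0514
t 1.8 pos [0.1405 0.609  0.2313] opn 0.0514 F [ 0.1 -0.2  0.9] q [1.22 0.05 1.61 0.   1.48 1.06]
[[-0.162, 0.987, -0.0], [0.987, 0.162, -0.0], [-0.0, -0.0, -1.0]]
tool-axis delta [-0.6534  0.2635  0.0313]
```

```bash

python3 -m creep '[[0.6,-0.0363,0.01464,0,0,0,0],[0.6,-0.0363,0.01464,0,0,0,0],[0.6,-0.0363,0.01464,0,0,0,0],[0.6,-0.0363,0.01464,0,0,0,0],[0.6,-0.0363,0.01464,0,0,0,0],[0.6,-0.0363,0.01464,0,0,0,0],[0.6,-0.0363,0.01464,0,0,0,0],[0.6,-0.0363,0.01464,0,0,0,0],[0.6,-0.0363,0.01464,0,0,0,0],[0.6,-0.0363,0.01464,0,0,0,0],[0.6,-0.0363,0.01464,0,0,0,0],[0.6,-0.0363,0.01464,0,0,0,0],[0.6,-0.0363,0.01464,0,0,0,0],[0.6,-0.0363,0.01464,0,0,0,0],[0.6,-0.0363,0.01464,0,0,0,0],[0.6,-0.0363,0.01464,0,0,0,0],[0.6,-0.0363,0.01464,0,0,0,0],[0.6,-0.0363,0.01464,0,0,0,0],[0.6,0,0,0.03,0,0,0],[0.6,0,0,0,0,0,0]]'
python3 -c "
from h import *
o,M=st();to([.5066,.007,.101],M,o['tool_pos'])
a=get_image('scene')[:,:,::-1];cv2.imwrite('pics/s2.png',cv2.resize(a[120:270,260:430],None,fx=4.5,fy=4,interpolation=cv2.INTER_CUBIC))
print(proj('scene',[.5066,.007,.127]),proj('scene',[.5066,.007,.201]))"
```

```text
t: 3.8
tool_pos: [0.5044, 0.0063, 0.1974]
tool_rot: [-2.028, -2.391, 0.006]
contact_force: [-0.1, 0.1, -1.4]
opening: 0.0513
t 3.8 pos [0.5044 0.0063 0.1974] opn 0.0513 F [-0.1  0.1 -1.4] q [-0.14 -0.21  1.92  0.    1.44 -0.3 ]
[[-0.163, 0.987, -0.007], [0.987, 0.163, 0.001], [0.002, -0.007, -1.0]]
tool-axis delta [0.0001 0.003  0.0964]
[374.4671284  186.22028904] [377.86760257 165.5840282 ]
```

View pics/s2.png

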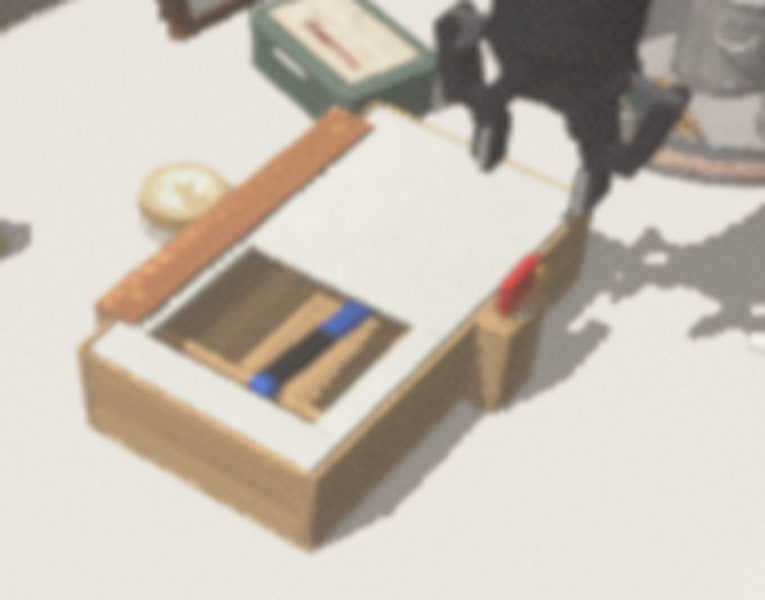

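Gripper is over the red wing (crop ~(520,280)), bar still along the front. Descend.

```bash

python3 -m creep '[[0.45,0,0,0.0125,0,0,0],[0.45,0,0,0.0125,0,0,0],[0.45,0,0,0.0125,0,0,0],[0.45,0,0,0.0125,0,0,0],[0.45,0,0,0.0125,0,0,0],[0.45,0,0,0.0125,0,0,0],[0.45,0,0,0.0125,0,0,0],[0.45,0,0,0.0125,0,0,0],[0.45,0,0,0,0,0,0],[0.2,0,0,0,0,0,0],[0.2,0,0,0,0,0,0],[0.2,0,0,0,0,0,0],[0.2,0,0,0,0,0,0]]' 30
python3 -c "
from h import *
o,M=st();to([.5066,.007,.101],M,o['tool_pos'])"
```

```text
t: 5.15
tool_pos: [0.5069, 0.0068, 0.102]
tool_rot: [2.033, 2.394, 0.001]
contact_force: [-0.1, 0.1, 0.1]
opening: 0.0169
t 5.15 pos [0.5069 0.0068 0.102 ] opn 0.0169 F [-0.1  0.1  0.1] q [-0.13 -0.12  2.   -0.    1.25 -0.3 ]
[[-0.162, 0.987, 0.001], [0.987, 0.162, -0.0], [-0.0, 0.001, -1.0]]
tool-axis delta [ 0.0002 -0.0003  0.001 ]
```

```bash

python3 -m creep '[[0.0,0,0,0,0,0,0],[0.0,0,0,0,0,0,0],[0,0,0,0,0,0,0],[0,0,0,0,0,0,0]]' 30
```

```text
t: 5.55
tool_pos: [0.5047, 0.0066, 0.102]
tool_rot: [-2.031, -2.392, 0.006]
contact_force: [-9.9, -2.4, 7.7]
opening: 0.0088
```

```bash

python3 -m creep '[[0,0,-0.002,0,0,0,0],[0,0,0,0,0,0,-6],[0,0,0,0,0,0,-6],[0,0,0,0,0,0,-6],[0,0,0,0,0,0,-6],[0,0,0,0,0,0,-6],[0,0,0,0,0,0,-6],[0,0,0,0,0,0,-6],[0,0,0,0,0,0,-6],[0,0,0,0,0,0,-6],[0,0,0,0,0,0,-6],[0,0,0,0,0,0,-6],[0,0,0,0,0,0,-6],[0,0,0,0,0,0,-6],[0,0,0,0,0,0,-6],[0,0,0,0,0,0,-6],[0,0,0,0,0,0,0],[0,0,0,0,0,0,0]]' 30
python3 -c "
from h import *
o,M=st()"
```

```text
t: 7.35
tool_pos: [0.5046, 0.0067, 0.102]
tool_rot: [-0.252, 3.131, 0.0]
contact_force: [-3.6, 0.8, 4.5]
opening: 0.0082
t 7.35 pos [0.5046 0.0067 0.102 ] opn 0.0082 F [-3.6  0.8  4.5] q [-0.13 -0.12  2.01  0.    1.26 -1.87]
[[-0.987, -0.16, 0.0], [-0.16, 0.987, 0.0], [-0.0, 0.0, -1.0]]
```

```bash

python3 -m creep '[[0.4,0,0,0,0,0,0],[0.4,0,0,0,0,0,0],[0.4,0,0,0,0,0,0],[0.4,0,0,-0.02,0,0,0],[0.4,0,0,-0.03,0,0,0],[0.4,0,0,-0.03,0,0,0],[0.4,0,0,-0.02,0,0,0],[0.4,0,0,0,0,0,8.2],[0.4,0,0,0,0,0,8.2],[0.4,0,0,0,0,0,8.2],[0.4,0,0,0,0,0,8.2],[0.4,0,0,0,0,0,8.2],[0.4,0,0,0,0,0,8.2],[0.4,0,0,0,0,0,8.2],[0.4,0,0,0,0,0,8.2],[0.4,0,0,0,0,0,8.2],[0.4,0,0,0,0,0,8.2],[0.4,0,0,0,0,0,8.1],[0.4,0,0,0,0,0,0]]' 
python3 -c "
from h import *
o,M=st();to([.5783,.1112,.042],M,o['tool_pos'])
a=get_image('top')[:,:,::-1];cv2.imwrite('pics/t3.png',cv2.resize(a[150:245,275:405],None,fx=6,fy=6,interpolation=cv2.INTER_CUBIC))
"
```

```text
t: 9.25
tool_pos: [0.5044, 0.0065, 0.201]
tool_rot: [-2.036, -2.393, 0.0]
contact_force: [0.1, -0.9, -0.2]
opening: 0.0343
t 9.25 pos [0.5044 0.0065 0.201 ] opn 0.0343 F [ 0.1 -0.9 -0.2] q [-0.13 -0.22  1.92 -0.    1.44 -0.3 ]
[[-0.16, 0.987, -0.0], [0.987, 0.16, -0.0], [-0.0, -0.0, -1.0]]
tool-axis delta [0.0915 0.0897 0.159 ]
```

View pics/t3.png

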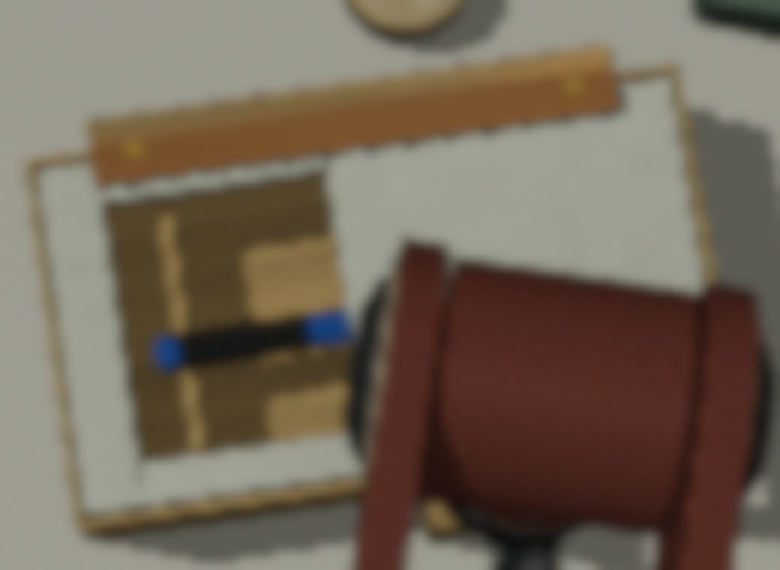

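```bash

python3 -m creep '[[0.55,0.0183,0.0177,0,0,0,0],[0.55,0.0183,0.0177,0,0,0,0],[0.55,0.0183,0.0177,0,0,0,0],[0.55,0.0183,0.0177,0,0,0,0],[0.55,0.0183,0.0177,0,0,0,0],[0.55,0,0,0.02,0,0,0],[0.55,0,0,0.02,0,0,0],[0.55,0,0,0.02,0,0,0],[0.55,0,0,0,0,0,0],[0.55,0,0,0,0,0,0]]' 
python3 -c "
from h import *
o,M=st();to([.5775,.111,.042],M,o['tool_pos'])
a=get_image('scene')[:,:,::-1];cv2.imwrite('pics/s4.png',cv2.resize(a[120:270,260:430],None,fx=4.5,fy=4,interpolation=cv2.INTER_CUBIC))
"
```

```text
t: 10.3
tool_pos: [0.577, 0.111, 0.1412]
tool_rot: [-2.034, -2.394, 0.001]
contact_force: [0.4, 0.2, 1.2]
opening: 0.0471
t 10.3 pos [0.577  0.111  0.1412] opn 0.0471 F [0.4 0.2 1.2] q [ 0.06  0.04  1.78 -0.    1.32 -0.1 ]
[[-0.162, 0.987, -0.001], [0.987, 0.162, -0.0], [0.0, -0.001, -1.0]]
tool-axis delta [-0.0001  0.0006  0.0992]
```

View pics/s4.png

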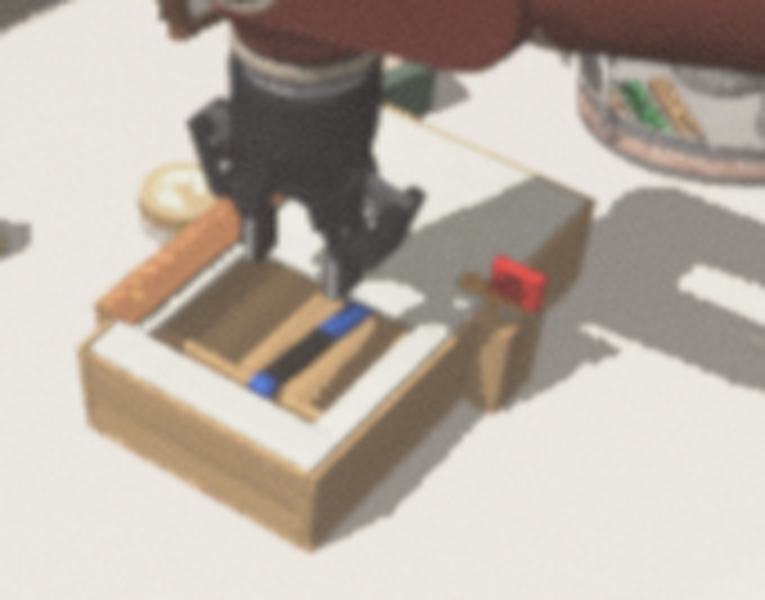

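The button's bar and wing (crop ~(500,285)) now point across the lid; the gripper is above the brush. Descend.

```bash

python3 -m creep '[[0.5,0,0,0.012,0,0,0],[0.5,0,0,0.012,0,0,0],[0.5,0,0,0.012,0,0,0],[0.5,0,0,0.012,0,0,0],[0.5,0,0,0.012,0,0,0],[0.5,0,0,0.012,0,0,0],[0.5,0,0,0.01,0,0,0],[0.5,0,0,0.01,0,0,0],[0.5,0,0,0,0,0,0],[0.5,0,0,0,0,0,0]]' 
python3 -m creep '[[0.3,0,0,0.003,0,0,0],[0.3,0,0,0.003,0,0,0],[0.25,0,0,0,0,0,0],[0.25,0,0,0,0,0,0],[0.25,0,0,0,0,0,0]]' 
python3 -c "
from h import *
o,M=st()
a=get_image('scene')[:,:,::-1];cv2.imwrite('pics/s5.png',cv2.resize(a[140:260,270:400],None,fx=6,fy=5,interpolation=cv2.INTER_CUBIC))
"
```

```text
t: 11.35
tool_pos: [0.5772, 0.1111, 0.0492]
tool_rot: [-2.035, -2.393, 0.0]
contact_force: [0.0, 0.2, 0.6]
opening: 0.0425
t: 11.85
tool_pos: [0.5773, 0.1111, 0.0435]
tool_rot: [2.035, 2.393, 0.0]
contact_force: [-0.6, -1.2, 0.0]
opening: 0.0214
t 11.85 pos [0.5773 0.1111 0.0435] opn 0.0214 F [-0.6 -1.2  0. ] q [ 0.06  0.15  1.84 -0.    1.15 -0.1 ]
[[-0.16, 0.987, 0.0], [0.987, 0.16, 0.0], [-0.0, 0.0, -1.0]]
```

View pics/s5.png

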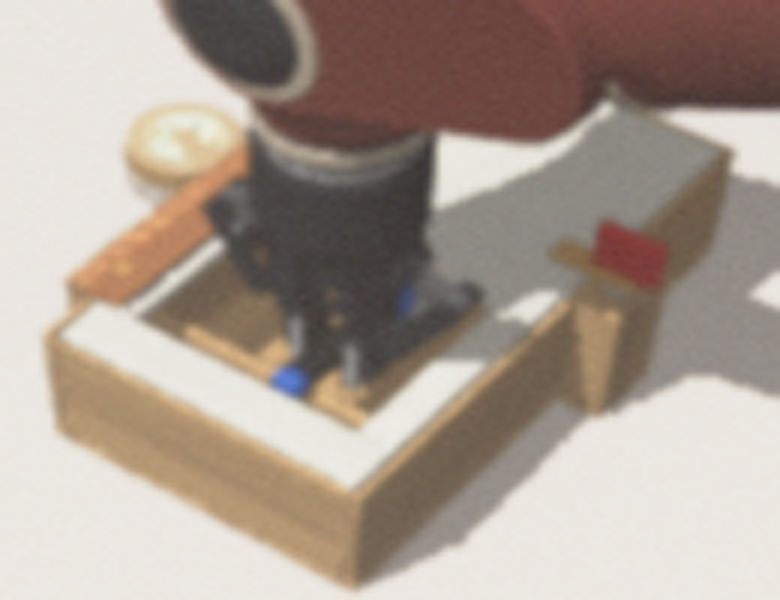

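Fingers straddle the handle (end at crop (290,380)), no contact. Close.

```bash

python3 -m creep '[[0,0,0,0,0,0,0],[0,0,0,0,0,0,0],[0,0,0,0,0,0,0],[0,0,0,0,0,0,0]]' 60
```

```text
t: 12.3
tool_pos: [0.5774, 0.111, 0.0436]
tool_rot: [2.035, 2.392, 0.0]
contact_force: [-0.0, 0.1, 2.5]
opening: 0.0147
```

```bash
python3 - <<'E'
from h import *
h=.016
W=[(.062,.0595,.22),(.062,.084,.34),(.0852,.0986,.42),(.0995,.1145,.512),(.1176,.133,.6),(.141,.168,.7),(.172,.194,.7),(.205,.225,.7)]
T=[(y+h*np.sin(t-.22),z-h*np.cos(t-.22),t-.22) for y,z,t in W]
for i,n in enumerate([6,5,5,6,8,6,6]):
    a,b=map(np.array,(T[i],T[i+1]));d=(b-a);acc=[]
    for k in range(n):
        f=a[2]+d[2]*k/n;dy,dz=d[:2]/n
        # tool x=(cos f, sin f), tool z=(sin f,-cos f)
        acc.append([dy*np.cos(f)+dz*np.sin(f),dy*np.sin(f)-dz*np.cos(f)])
    print(n,"x,z per row mm",(np.mean(acc,0)*1e3).round(2),"deg/row",round(np.degrees(d[2]/n),2))
E
```

```text
6 x,z per row mm [ 0.52 -4.08] deg/row 1.15
5 x,z per row mm [ 5.28 -2.19] deg/row 0.92
5 x,z per row mm [ 3.82 -2.42] deg/row 1.05
6 x,z per row mm [ 4.08 -1.95] deg/row 0.84
8 x,z per row mm [ 4.66 -2.79] deg/row 0.72
6 x,z per row mm [ 6.58 -1.46] deg/row 0.0
6 x,z per row mm [ 7.26 -2.04] deg/row 0.0
```

```bash

python3 -m creep '[[0,0.0005,0,-0.0041,0,1.15,0],[0,0.0005,0,-0.0041,0,1.15,0],[0,0.0005,0,-0.0041,0,1.15,0],[0,0.0005,0,-0.0041,0,1.15,0],[0,0.0005,0,-0.0041,0,1.15,0],[0,0.0005,0,-0.0041,0,1.15,0],[0,0,0,0,0,0,0],[0,0,0,0,0,0,0]]' 60
python3 -c "
from h import *
st()"
```

```text
t: 13.1
tool_pos: [0.5769, 0.1126, 0.0681]
tool_rot: [-1.975, -2.321, -0.119]
contact_force: [0.1, 1.0, -0.2]
opening: 0.0142
t 13.1 pos [0.5769 0.1126 0.0681] opn 0.0142 F [ 0.1  1.  -0.2] q [ 0.01  0.12  1.83  0.13  1.21 -0.2 ]
[[-0.159, 0.987, -0.019], [0.98, 0.16, 0.119], [0.12, 0.0, -0.993]]
```

No snag. Continue B and C.

```bash

python3 -m creep '[[0,0.0053,0,-0.0022,0,0.92,0],[0,0.0053,0,-0.0022,0,0.92,0],[0,0.0053,0,-0.0022,0,0.92,0],[0,0.0053,0,-0.0022,0,0.92,0],[0,0.0053,0,-0.0022,0,0.92,0],[0,0.0038,0,-0.0024,0,1.05,0],[0,0.0038,0,-0.0024,0,1.05,0],[0,0.0038,0,-0.0024,0,1.05,0],[0,0.0038,0,-0.0024,0,1.05,0],[0,0.0038,0,-0.0024,0,1.05,0],[0,0,0,0,0,0,0],[0,0,0,0,0,0,0]]' 60
python3 -c "
from h import *
st()
a=get_image('scene')[:,:,::-1];cv2.imwrite('pics/s6.png',cv2.resize(a[140:260,270:400],None,fx=6,fy=5,interpolation=cv2.INTER_CUBIC))
"
```

```text
t: 14.3
tool_pos: [0.5705, 0.1524, 0.0991]
tool_rot: [-1.883, -2.213, -0.277]
contact_force: [0.2, -1.0, -0.5]
opening: 0.0148
t 14.3 pos [0.5705 0.1524 0.0991] opn 0.0148 F [ 0.2 -1.  -0.5] q [-0.    0.1   1.82  0.3   1.29 -0.26]
[[-0.153, 0.987, -0.046], [0.945, 0.16, 0.284], [0.288, 0.0, -0.958]]
```

View pics/s6.png

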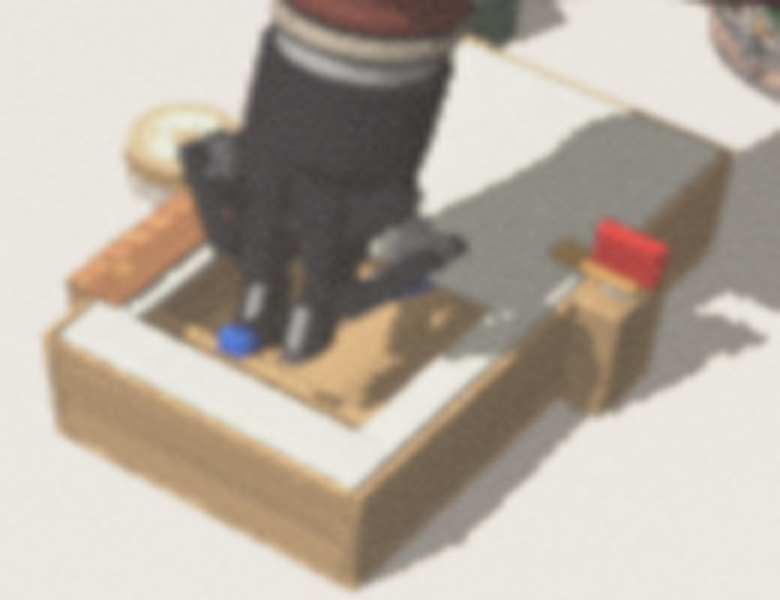

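Handle end is out above the lid (crop (238,340)), lid and button unchanged, forces ~0. Draw it on out.

```bash

python3 -m creep '[[0,0.0041,0,-0.002,0,0.84,0],[0,0.0041,0,-0.002,0,0.84,0],[0,0.0041,0,-0.002,0,0.84,0],[0,0.0041,0,-0.002,0,0.84,0],[0,0.0041,0,-0.002,0,0.84,0],[0,0.0041,0,-0.002,0,0.84,0],[0,0.0047,0,-0.0028,0,0.72,0],[0,0.0047,0,-0.0028,0,0.72,0],[0,0.0047,0,-0.0028,0,0.72,0],[0,0.0047,0,-0.0028,0,0.72,0],[0,0.0047,0,-0.0028,0,0.72,0],[0,0.0047,0,-0.0028,0,0.72,0],[0,0.0047,0,-0.0028,0,0.72,0],[0,0.0047,0,-0.0028,0,0.72,0],[0,0,0,0,0,0,0]]' 60
python3 -m creep '[[0,0.0066,0,-0.0015,0,0,0],[0,0.0066,0,-0.0015,0,0,0],[0,0.0066,0,-0.0015,0,0,0],[0,0.0066,0,-0.0015,0,0,0],[0,0.0066,0,-0.0015,0,0,0],[0,0.0066,0,-0.0015,0,0,0],[0,0.0073,0,-0.002,0,0,0],[0,0.0073,0,-0.002,0,0,0],[0,0.0073,0,-0.002,0,0,0],[0,0.0073,0,-0.002,0,0,0],[0,0.0073,0,-0.002,0,0,0],[0,0.0073,0,-0.002,0,0,0],[0,0,0,0,0,0,0]]' 60
python3 -c "
from h import *
st()"
```

```text
t: 15.85
tool_pos: [0.5637, 0.1964, 0.155]
tool_rot: [-1.777, -2.089, -0.437]
contact_force: [0.2, 0.6, -0.6]
opening: 0.0153
t: 17.15
tool_pos: [0.5533, 0.2605, 0.2126]
tool_rot: [-1.776, -2.09, -0.437]
contact_force: [-0.1, 0.8, -0.8]
opening: 0.0146
t 17.15 pos [0.5533 0.2605 0.2126] opn 0.0146 F [-0.1  0.8 -0.8] q [ 0.1   0.    1.75  0.48  1.44 -0.14]
[[-0.144, 0.987, -0.073], [0.875, 0.161, 0.457], [0.463, 0.002, -0.887]]
```

```bash

python3 -m creep '[[0,0.0046,0,-0.0089,0,0,0],[0,0.0046,0,-0.0089,0,0,0],[0,0.0046,0,-0.0089,0,0,0],[0,0.0046,0,-0.0089,0,0,0],[0,0.0046,0,-0.0089,0,0,0],[0,0.0046,0,-0.0089,0,0,0],[0,0.0046,0,-0.0089,0,0,0],[0,0.0046,0,-0.0089,0,0,0],[0,0.0046,0,-0.0089,0,0,0],[0,0.0046,0,-0.0089,0,0,0],[0,0.0046,0,-0.0089,0,0,0],[0,0.0046,0,-0.0089,0,0,0],[0,0,0,0,0,0,0],[0,0,0,0,0,0,0],[0,0,0,0,0,0,0],[0,0,0,0,0,0,0],[0,0,0,0,0,0,0]]' 60
python3 -c "
from h import *
o,M=st()
cs=np.cos(.162),np.sin(.162)
g=o['tool_pos']-.016*M[:,2]
d=np.array([-cs[1]*np.cos(.7),cs[0]*np.cos(.7),np.sin(.7)])
print('pred head',g-.195*d,'end',g+.045*d,proj('scene',g-.195*d),proj('scene',g+.045*d))
a=get_image('scene')[:,:,::-1];cv2.imwrite('pics/s7.png',cv2.resize(a[90:260,220:400],None,fx=4,fy=3.5,interpolation=cv2.INTER_CUBIC))
"
```

```text
t: 18.85
tool_pos: [0.5529, 0.2592, 0.331]
tool_rot: [-1.777, -2.088, -0.434]
contact_force: [0.4, 0.3, -0.2]
opening: 0.015
t 18.85 pos [0.5529 0.2592 0.331 ] opn 0.015 F [ 0.4  0.3 -0.2] q [ 0.1  -0.06  1.62  0.48  1.62 -0.05]
[[-0.142, 0.987, -0.075], [0.875, 0.16, 0.456], [0.463, -0.001, -0.887]]
pred head [0.57815369 0.10473336 0.2195185 ] end [0.54854653 0.28589204 0.37413074] [328.45131279 164.33821925] [269.30775613 159.41161137]
```

View pics/s7.png

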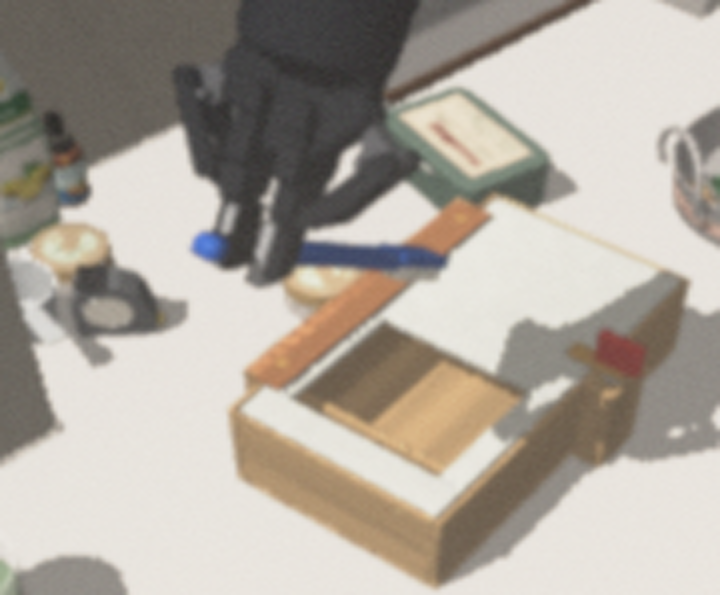

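The brush hangs clear: its ends at crop (195,243) and (440,262) match the predictions, the lid is in place and the button is across it. Handing in.

```bash
python3 -c "
from h import *
o=ctrl.get_obs();print(np.abs(o['dq']).max());print(finish_job())"
```

```text
0.0050826943392079625
the job is handed in; nothing more can be done
None
```

The job is done and handed in at about 19 s; no verdict was reported. I turned the red wing about 90°, so the bar lies across the lid's front edge. Then I gripped the handle through the opening, tilted the brush progressively, drew it out lengthwise and lifted it.

**Last checks:**
- **Brush:** it is held at 15 mm finger opening. The two ends are at about z 0.22 m and 0.37 m, worked out from the arm pose. Both show in the last picture within about 2 pixels of where that predicts.
- **Lid and turnbutton:** by eye in the last picture, the lid is in place and the turnbutton is still across it. I did not measure either one.
- **Other things on the worktop:** the wax pot looks undisturbed. The last picture did not cover the candle jar fully or the tape and marker at all, but the arm stayed well clear of them.
- **Forces and motion:** contact forces while drawing out stayed around 1 N, and the arm was practically still at hand-in.

**Off from estimate:** the wing was about 2 mm from where I had measured it. That gave about 10 N of side load when the fingers closed, which I corrected before turning. No check failed.

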